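# Fill the filter basket from the block dispenser and seat it in the filter

## Task

Take the grey filter basket by its upright grip, hold it up under the mouth of the sloping chute and push the hanging steel plate back with the basket's wall, so that all four ceramic blocks slide into the basket and none lands on the shelf. Then put the filled basket fully home in the open well of the black filter case, level, and let go of it. Leave the tub, the air pump, the vial stand and the scraper where they are.

Things in the scene. Friction and masses are not known exactly. Their poses are not given: they have to be found in the camera images.
- shelf: the white laminate shelf the robot stands on; top at z = 0
- dispenser: aluminium gravity dispenser, fixed: straight open-topped channel (chute) on legs, falling at 0.56 rad towards the dispenser's own -x. Origin on the shelf straight below the lip's middle; x back under the chute, y across. Channel 44 mm wide inside (76 mm over all), walls 40 mm, 285 mm long, slippery. Foot x = 58 to 262 mm, y within 50 mm; below the lip only the release is nearer than that
- chute_lip (a point): middle of the lower edge of the chute's floor, 150 mm above the shelf, where the blocks slide off towards the dispenser's -x
- release (a joint): sprung steel rocker on the chute, rad. 0 at rest: a stop bar stands 15 mm up at the lip and holds the blocks. Its push plate, pushed back to the dispenser's +x, swings it to 0.34 at most about a pin across the chute at dispenser x = 53, z = 197 mm. Blocks start to go from about 0.13; hold at about 0.28 for 1 to 2 s till the chute is empty. 0.5 to 2 N at the plate; springs shut
- push_plate (a point): middle of the front (-x) face of the push plate, upright steel, 72 mm wide (y), 58 mm high, hanging below the lip: at rest its face is at dispenser x = 12 mm, z = 67 to 125 mm; at z = 93 mm it has moved 28 mm towards +x at 0.28 rad. Pushed in, the stop bar comes down to z = 121 mm: keep the basket's rim below 110 mm
- block1: porous white ceramic filter block, a bar with rounded ends and edges, 60 x 40 x 28 mm (its x, y, z), 35 to 65 g, origin at its centre; it waits in the chute in single file with its x axis up the slope, number 1 of four counted from the lip
- block2: porous white ceramic filter block, a bar with rounded ends and edges, 60 x 40 x 28 mm (its x, y, z), 35 to 65 g, origin at its centre; it waits in the chute in single file with its x axis up the slope, number 2 of four counted from the lip
- block3: porous white ceramic filter block, a bar with rounded ends and edges, 60 x 40 x 28 mm (its x, y, z), 35 to 65 g, origin at its centre; it waits in the chute in single file with its x axis up the slope, number 3 of four counted from the lip
- block4: porous white ceramic filter block, a bar with rounded ends and edges, 60 x 40 x 28 mm (its x, y, z), 35 to 65 g, origin at its centre; it waits in the chute in single file with its x axis up the slope, number 4 of four counted from the lip
- basket: grey plastic open filter basket with slotted walls, loose, 130 to 210 g: 140 mm long (x), 100 wide (y), 75 high, walls and floor 3 mm; origin at the centre of its underside. Solid upright grip lug inside the middle of its -x wall: x = -70 to -56 mm, 26 mm wide in y, top at z = 130. Pinch it across y from above at about z = 108; grip hard (about 50 N), the load hangs to one side
- filter: black plastic filter case, lid off, fixed: base 176 x 136 (x, y) x 50 mm high, on it a rectangular well 146 x 106 mm inside (3 mm play round the basket), floor at z = 50 mm, walls to 116, flared lead-in rim 5 mm wider to 120. Origin on the shelf under the well's centre, x along its length (hose tails on +x). The basket fits either way round; home, its rim is at 125 mm
- well_floor (a point): centre of the well's floor in the filter case, 50 mm above the shelf; the basket's origin comes here when it is home
- tub: bystander: green plastic tub with flip-top lid, closed, 114 x 80 x 92 mm, loose; origin at the centre of its underside
- air_pump: bystander: black plastic air pump with a toggle switch, 125 x 80 x 92 mm, loose; origin at the centre of its underside
- vial_stand: bystander: white plastic stand with two glass vials, 60 x 110 x 94 mm, loose; origin at the centre of its underside
- scraper: bystander: stainless steel scraper, lying, 210 mm long (x), head 84 mm wide, 22 mm high, loose; origin on the shelf under its middle
Things that resemble listed ones, but are neither listed nor needed, are in the scene too. What is shaped like the block1 but blue is not meant.

How it is judged:
On the way, in this order (a step that is already met when the one before it is completed fails the run):
1. the basket, held in the gripper clear of the shelf, is under the chute's lip (contact force between the fingers and basket above 0.5 N and height (world z) of basket above 0.006 m and x of chute_lip in the frame of basket between -0.03 and 0.075 m and y of chute_lip in the frame of basket between -0.035 and 0.035 m and z of chute_lip in the frame of basket between 0.08 and 0.18 m), for 0.1 s.
2. all four blocks are in the basket while the gripper holds it clear of the shelf (contact force between the fingers and basket above 0.5 N and height (world z) of basket above 0.006 m and x of block1 in the frame of basket between -0.066 and 0.066 m and y of block1 in the frame of basket between -0.046 and 0.046 m and z of block1 in the frame of basket between 0.008 and 0.085 m and x of block2 in the frame of basket between -0.066 and 0.066 m and y of block2 in the frame of basket between -0.046 and 0.046 m and z of block2 in the frame of basket between 0.008 and 0.085 m and x of block3 in the frame of basket between -0.066 and 0.066 m and y of block3 in the frame of basket between -0.046 and 0.046 m and z of block3 in the frame of basket between 0.008 and 0.085 m and x of block4 in the frame of basket between -0.066 and 0.066 m and y of block4 in the frame of basket between -0.046 and 0.046 m and z of block4 in the frame of basket between 0.008 and 0.085 m), for 0.2 s.
At the end, for the whole second after the job is handed in: All four blocks lie in the basket (centres within its walls and not more than 85 mm above its underside); the basket stands level (0.05 rad) on the floor of the filter's well (underside within 4 mm of the floor, centre within 7 mm, lengthways to 0.08 rad, either way round), everything at rest (x of block1 in the frame of basket between -0.066 and 0.066 m and y of block1 in the frame of basket between -0.046 and 0.046 m and z of block1 in the frame of basket between 0.008 and 0.085 m and x of block2 in the frame of basket between -0.066 and 0.066 m and y of block2 in the frame of basket between -0.046 and 0.046 m and z of block2 in the frame of basket between 0.008 and 0.085 m and x of block3 in the frame of basket between -0.066 and 0.066 m and y of block3 in the frame of basket between -0.046 and 0.046 m and z of block3 in the frame of basket between 0.008 and 0.085 m and x of block4 in the frame of basket between -0.066 and 0.066 m and y of block4 in the frame of basket between -0.046 and 0.046 m and z of block4 in the frame of basket between 0.008 and 0.085 m and horizontal distance between basket and well_floor below 0.007 m and height (world z) of basket between 0.044 and 0.054 m and angle between basket's own z axis and vertical below 0.05 rad and angle between the x axis of basket and the x axis of filter, either way round below 0.08 rad and linear speed of basket below 0.02 m/s and linear speed of each of block1, block2, block3, block4 below 0.03 m/s); the robot touches nothing.
It fails at once if a block touches the shelf (contact force between any of block1, block2, block3, block4 and shelf above 0.05 N).
It fails at once if a bystander is shifted by more than 25 mm (distance of any of tub, air_pump, vial_stand, scraper from where it was at the start of the episode above 0.025 m).
It also fails if it takes over 51 s, if anything falls off the work surface, if the arm or the gripper's body presses on something with over 40 N, if the wrist force passes 120 N, or if a joint passes its speed limit or range.

## Robot

A 6-joint arm with a two-finger parallel gripper is mounted at the origin on the work surface. World frame = base frame: x ahead of the robot, y to its left, z up, the work surface at z = 0. Lengths are in m, angles in rad, forces in N, time in s.
With the tool pointing down it reaches from about 0.35 to 0.975 m from the base axis. Payload 4.9 kg.
Tool frame: the origin (TCP) lies midway between the tips of the shut fingers; the grasp point (between the pads) lies 19 mm behind it (ctrl.hold_point_z is the distance from the TCP to the grasp point, in m); z points along the fingers, y is the line along which they close (so a half turn about z gives the same grasp; the last joint's range is limited). The gripper opens to 85 mm and grips with 20 to 120 N. Pads are 22 mm wide; open, the fingers measure 114 mm over their backs; the gripper's body (76 mm by 85 mm) begins 54 mm behind the grasp point. The pads swing forward as they close: fully open they stand 13 mm farther back than shut.
Start: joints at [1.119, 0.053, 1.613, -0, 1.476, -0.119], TCP at [0.204, 0.591, 0.231] pointing down, gripper open.
Joint ranges: [-3.01, 3.01], [-1.01, 2.22], [0.06, 2.58], [-1.02, 4.17], [0.09, 2.62], [-3.14, 3.14]. Speed limits (rad/s): [2.57, 2.57, 3.14, 3.14, 3.14, 3.14].

## Interface

Orientations are given as a rotation vector (axis times angle).
In Python, from station import status, viewer, finish_job, ctrl gives the robot as it stands.
- The arm moves only by the shell command python3 -m jog 'ROWS' [FORCE]. ROWS is JSON, a list of rows, each a list of 7 numbers: the turn, a rotation vector about the tool's x, y, z each as a share of 5 degrees, from -1 to 1, then the shift along the tool's x, y, z each as a share of 30 mm, from -1 to 1, then the opening, from -1 (shut) to 1 (fully open). A call has 1 to 5 rows; each row shifts and turns the commanded pose from where the row before left it, along the tool's axes as they then stand; what a row does not reach is not made up. A row lasts 1/8 s, in which the tool goes at most 62.5 mm and 10.7 degrees, less where a joint would pass 70% of its speed; a pose out of reach is approached as far as the arm can. A call with a number of a shift or a turn outside -1 to 1 is refused whole. A call with a gripper value outside its range is refused whole. The fingers move at their own pace and stop on an object; FORCE is the grip in N (left out, the last holds). Time passes only in rows, so rows that do not move let the fingers close. It gives the time, the measured TCP pose, the force, the opening and the grip force at its end, in the units of the state.
- status.get_obs(): the state, without advancing time (a new reading comes with each control period).
- viewer.get_image(name): name is "side" or "top" or "wrist"; returns a dict with "img" (420x560x3 uint8, red, green, blue), "fovy" (degrees; the focal length in pixels is half the picture's height over the tangent of half this angle, whatever the lens; pixels are square), "cx", "cy" (the principal point, pixels), "rvec" (rotation vector, rad) and "tvec" (3), from world to camera coordinates, as OpenCV has them. Camera axes: x right, y down, z forward; pixel columns grow to the right and rows downward; lengths in m; the calibration is good to about 2 mm. A picture is of the moment at which its call begins. There is no depth.
- finish_job(): hands the job in; it is judged then, once.
The state is a dict: "t": time; "q": joint angles; "dq": joint speeds; "effort": joint torques, N m; "tool_pos": TCP position; "tool_rot": TCP orientation; "contact_force": force on the tool from outside, world axes, zero at the start; "wrist_torque": the same for the moment, N m; "opening": finger opening in m; "grip_force": force on a finger pad.
Only numpy, scipy, OpenCV 4.12 (cv2) and the standard library are available. Lean on these libraries where they do the work, as an engineer would, in place of code of your own. Each camera call takes 0.05 s, during which the arm holds its last target. There are 200 camera calls.

## Working session

There is one attempt and no reset: what is moved stays moved. The work goes in short steps, Python scripts to look and compute and a shell command to move; the robot and the scene stay as the last step left them, time stands still between calls to the robot, and variables do not carry over. Pictures are saved under pics/ and viewed, at most 10 in all, crops included, and the job is handed in when it is done.

```bash
mkdir -p pics; ls
python3 - <<'E'
from station import status, viewer
import cv2,numpy as np
for n in("side","top"):
    d=viewer.get_image(n);cv2.imwrite(f"pics/{n}0.png",d["img"][:,:,::-1])
    print(n,d["fovy"],d["cx"],d["cy"],d["rvec"],d["tvec"])
print(status.get_obs())
E
```

```text
pics
side 51.889182841486175 279.62055803785915 208.52885653370683 [ 2.10377494 -0.60832914  0.30292067] [-0.42134468  0.29992439  0.97277787]
top 46.76620802433333 275.54172810327856 210.31653368821864 [ 2.15351622 -2.13153932  0.14349084] [0.01758483 0.51862124 1.27573461]
{'t': 0.1, 'q': array([ 1.11900284e+00,  5.32743529e-02,  1.61414481e+00,  5.87180124e-05,
        1.47601466e+00, -1.19005444e-01]), 'dq': array([-0.00080066, -0.00282051, -0.00264059, -0.00026545, -0.00215833,
        0.00148023]), 'effort': array([-4.65922494e-04, -3.94903672e+01, -3.71362531e+01, -1.97925901e-04,
        3.92313232e-03,  3.88070146e-05]), 'tool_pos': array([0.20391552, 0.59020625, 0.23020329]), 'tool_rot': array([-5.20246725e-01, -3.09763315e+00,  2.74876200e-03]), 'contact_force': array([ 0.37281286, -0.73510186, -0.49142914]), 'wrist_torque': array([-0.00782281,  0.04486806, -0.02428909]), 'grip_force': 0.0, 'opening': 0.08499816815894769}
```

View pics/top0.png

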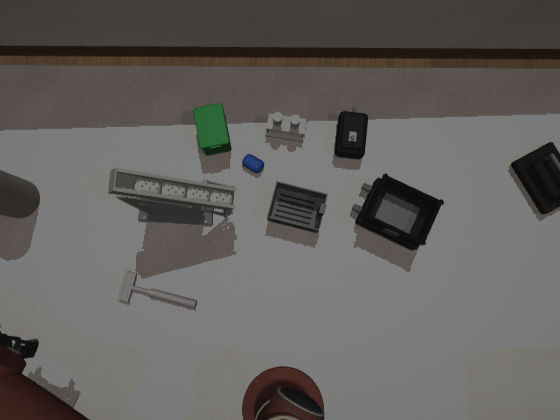

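View pics/side0.png

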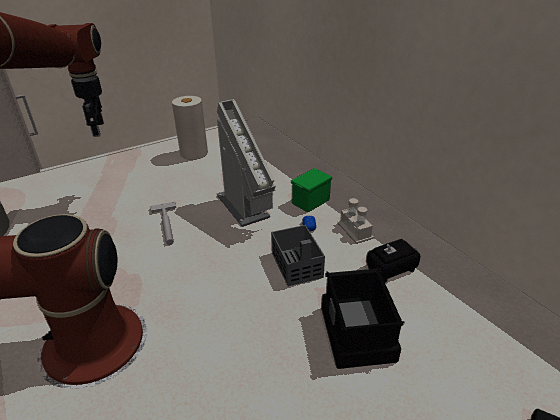

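The top view (world +x is up, +y is left) shows:
- Chute, lip on the right at about (235,198).
- Grey basket at (297,207).
- Black case at (398,212), open and with hose tails on its left. A second black object at (545,178) could be mistaken for it.
- White blocks in the chute, plus a blue lookalike at (253,163).
- Tub (212,128), vial stand (286,127), pump (351,134) and scraper (160,290).

Next I'll enlarge the parts that matter.

Run:
```python
import cv2,numpy as np
g=lambda im:(255*(im/255.)**0.5).astype(np.uint8)
t=g(cv2.imread("pics/top0.png"));s=g(cv2.imread("pics/side0.png"))
a=cv2.resize(t[165:265,190:456],(798,300),interpolation=cv2.INTER_CUBIC)
b=cv2.resize(s[175:325,210:410],(396,297),interpolation=cv2.INTER_CUBIC)
c=cv2.resize(t[135:225,495:560],(214,297),interpolation=cv2.INTER_CUBIC)
o=np.zeros((600,800,3),np.uint8);o[:300,:798]=a;o[302:599,:396]=b;o[302:599,400:614]=c
cv2.imwrite("pics/c1.png",o)
```

```text
(no output)
```

View pics/c1.png

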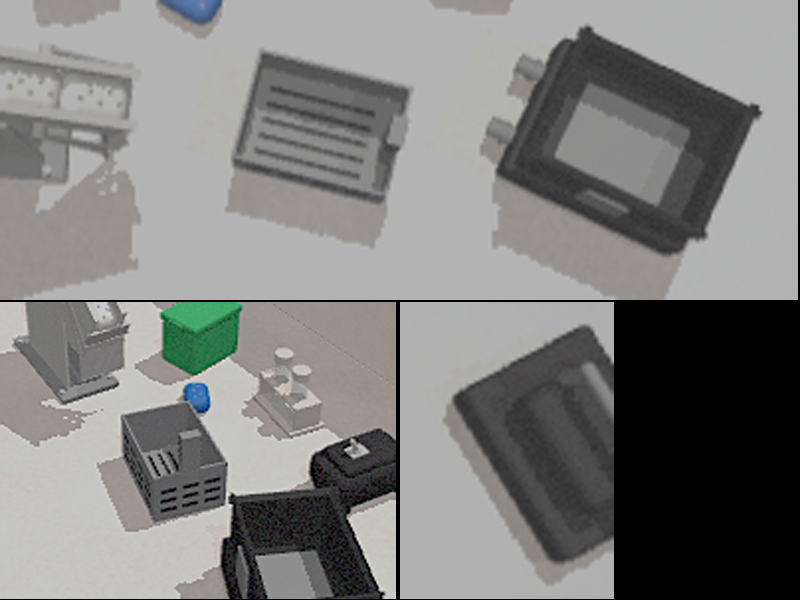

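```bash
cat > h.py <<'E'
import numpy as np,cv2,json
from scipy.spatial.transform import Rotation as Ro
def cam(d):
    f=210/np.tan(np.radians(d["fovy"])/2);return np.array([[f,0,d["cx"]],[0,f,d["cy"]],[0,0,1]])
def ray(d,p):
    R=Ro.from_rotvec(d["rvec"]).as_matrix();p=np.atleast_2d(p).astype(float)
    v=np.c_[p,np.ones(len(p))]@np.linalg.inv(cam(d)).T@R;return -R.T@np.array(d["tvec"]),v
def cast(d,p,z):
    c,v=ray(d,p);return c+v*((np.broadcast_to(z,len(v))-c[2])/v[:,2])[:,None]
def proj(d,P):
    return cv2.projectPoints(np.atleast_2d(P).astype(float),np.array(d["rvec"]),np.array(d["tvec"]),cam(d),None)[0][:,0]
top=dict(fovy=46.76620802433333,cx=275.54172810327856,cy=210.31653368821864,rvec=[2.15351622,-2.13153932,0.14349084],tvec=[0.01758483,0.51862124,1.27573461])
side=dict(fovy=51.889182841486175,cx=279.62055803785915,cy=208.52885653370683,rvec=[2.10377494,-0.60832914,0.30292067],tvec=[-0.42134468,0.29992439,0.97277787])
E
python3 - <<'E'
from h import *
np.set_printoptions(precision=4,suppress=True)
off=lambda p:np.array(p)/3+[190-.33,165-.33]
b=cast(top,off([(263,51),(411,88),(383,199),(235,163)]),.075)
print("basket",b[:,:2],b.mean(0)[:2],[np.linalg.norm(b[i,:2]-b[i-1,:2]) for i in range(4)])
print("lug top",cast(top,off([(398,118)]),.13))
f=cast(top,off([(588,32),(757,110),(702,236)]),.12)
print("filter",f[:,:2],(f[0]+f[2])[:2]/2,[np.linalg.norm(f[i+1,:2]-f[i,:2]) for i in range(2)],np.degrees(np.arctan2(*(f[0]-f[1])[[1,0]])))
print("wall floor",cast(top,off([(587,82),(692,128),(659,208),(555,160)]),.05)[:,:2])
print("chute end tops",cast(top,off([(135,65),(133,128)]),.184), "upper",cast(top,[(116,170),(110,194)],.335))
im=cv2.imread("pics/top0.png")
for n,p in(("tub",(212,128)),("vial",(286,127)),("pump",(351,134)),("blk",(253,163))):print(n,cast(top,[p],.09))
E
```

```text
basket [[ 0.5897  0.0186]
 [ 0.5577 -0.1118]
 [ 0.4595 -0.0871]
 [ 0.4898  0.042 ]] [ 0.5242 -0.0346] [np.float64(0.10255617173841144), np.float64(0.13421471662616719), np.float64(0.10123877689567476), np.float64(0.132553546587126)]
lug top [[ 0.5222 -0.0955  0.13  ]]
filter [[ 0.5994 -0.2581]
 [ 0.5335 -0.399 ]
 [ 0.4266 -0.3492]] [ 0.513  -0.3037] [np.float64(0.1554868580476698), np.float64(0.11786281292086632)] 64.91597368218454
wall floor [[ 0.5691 -0.2716]
 [ 0.5284 -0.3641]
 [ 0.4565 -0.3327]
 [ 0.4984 -0.2418]]
chute end tops [[0.5549 0.1208 0.184 ]
 [0.5035 0.1212 0.184 ]] upper [[0.5584 0.3583 0.335 ]
 [0.5067 0.368  0.335 ]]
tub [[0.7306 0.1939 0.09  ]]
vial [[ 0.7349 -0.003   0.09  ]]
pump [[ 0.7171 -0.1754  0.09  ]]
blk [[0.6361 0.0831 0.09  ]]
```

```bash
for i in 1 2 3; do python3 -m jog '[[0,0,1,0,0,-0.2,1],[0,0,1,0,0,-0.2,1],[0,0,1,0,0,-0.2,1],[0,0,1,0,0,-0.2,1],[0,0,1,0,0,-0.2,1]]' | tail -1; done; python3 -m jog '[[0,0,1,0,0,-0.2,1],[0,0,0.9,0,0,-0.2,1],[0,0,0,0,0,0,1]]'
```

```text
grip_force: 0.0
grip_force: 0.0
grip_force: 0.0
t: 2.35
tool_pos: [0.2042, 0.5907, 0.3333]
tool_rot: [-2.467, -1.945, -0.0]
contact_force: [-0.3, 0.2, -0.2]
opening: 0.0854
grip_force: 0.0
```

```bash
python3 -m jog '[[0,0,0,-0.99,0.76,0,1],[0,0,0,-0.99,0.76,0,1],[0,0,0,-0.99,0.76,0,1],[0,0,0,-0.99,0.76,0,1],[0,0,0,-0.99,0.76,0,1]]' | sed -n 2p
python3 -m jog '[[0,0,0,-0.99,0.76,0,1],[0,0,0,-0.99,0.76,0,1],[0,0,0,-0.99,0.76,0,1],[0,0,0,-0.99,0.76,0,1],[0,0,0,-0.99,0.76,0,1]]' | sed -n 2p
python3 -m jog '[[0,0,0,-0.99,0.76,0,1],[0,0,0,-0.99,0.76,0,1],[0,0,0,-0.99,0.76,0,1],[0,0,0,-0.99,0.76,0,1],[0,0,0,-0.99,0.76,0,1]]' | sed -n 2p
python3 -m jog '[[0,0,0,-0.99,0.76,0,1],[0,0,0,-0.99,0.76,0,1],[0,0,0,-0.99,0.76,0,1],[0,0,0,-0.99,0.76,0,1],[0,0,0,-0.99,0.76,0,1]]' | sed -n 2p
python3 -m jog '[[0,0,0,0,0,0,1],[0,0,0,0,0,0,1]]'
python3 - <<'E'
from station import viewer
import cv2,numpy as np,pickle
d=viewer.get_image("wrist");pickle.dump(d,open("w1.pkl","wb"))
g=(255*(d["img"][:,:,::-1]/255.)**0.6).astype(np.uint8)
cv2.imwrite("pics/w1.png",cv2.resize(g,(800,600),interpolation=cv2.INTER_CUBIC))
print(d["fovy"],d["cx"],d["cy"],d["rvec"],d["tvec"])
E
```

```text
tool_pos: [0.2803, 0.4183, 0.3326]
tool_pos: [0.3563, 0.2473, 0.3327]
tool_pos: [0.4322, 0.0762, 0.3327]
tool_pos: [0.5082, -0.0949, 0.3326]
t: 5.1
tool_pos: [0.5078, -0.0934, 0.3328]
tool_rot: [-2.467, -1.944, 0.001]
contact_force: [-0.1, -0.8, 0.6]
opening: 0.0857
grip_force: 0.0
68.65363566098075 275.82426690507674 211.11636610297046 [-2.85493277  0.33866958  0.04540663] [-0.5161685  -0.03432672  0.48400525]
```

View pics/w1.png

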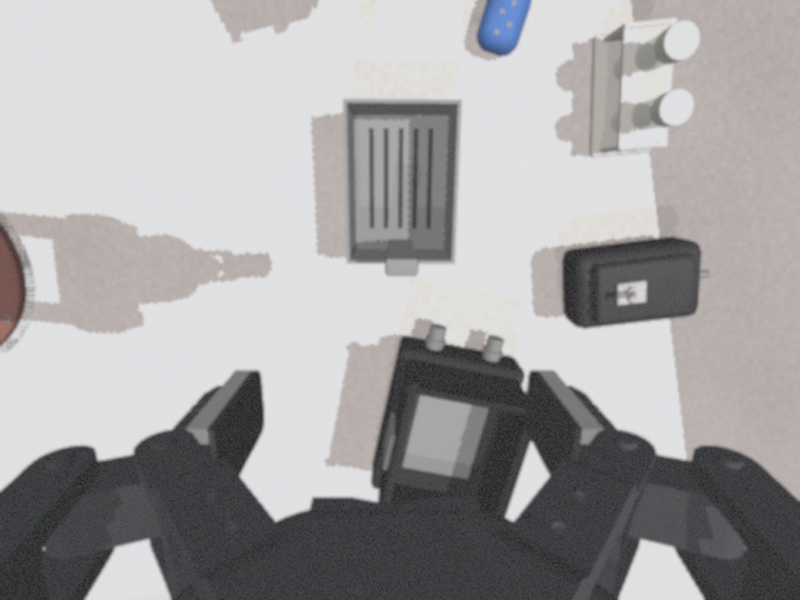

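Wrist view: basket rim corners at (346,101), (461,101), (454,263) and (348,263), with the lug top at about (387–418, 258–275). This is the only grey slotted basket, and it's the one with the upright grip. Next I'll measure it from this view.

Run:
```python
from h import *;import pickle
np.set_printoptions(precision=4,suppress=True)
d=pickle.load(open("w1.pkl","rb"));s=lambda p:(np.array(p,float)+.5)*.7-.5
b=cast(d,s([(346,101),(461,101),(454.5,263),(348,263)]),.075)[:,:2]
c=b.mean(0);ax=(b[0]+b[1]-b[2]-b[3]);print(b,c,np.degrees(np.arctan2(ax[1],ax[0])),[np.linalg.norm(b[i]-b[i-1]) for i in range(4)])
u=ax/np.linalg.norm(ax);print("lug pred",c-.063*u,"lug seen",cast(d,s([(387,258),(417,258),(418,275),(387,275)]),.13)[:,:2])
R=Ro.from_rotvec([-2.467,-1.944,.001]).as_matrix();print(R)
g=cast(d,s([(402,267)]),.13)[0,:2]; print("lug c",g,"tool shift",R.T@np.r_[c-.063*u-[.5078,-.0934],0])
# grey edges by mask
im=cv2.cvtColor(d["img"],cv2.COLOR_RGB2GRAY);print(im[100,225:345])
```

```text
[[ 0.4998  0.0444]
 [ 0.5938  0.0218]
 [ 0.5611 -0.1122]
 [ 0.4655 -0.0892]] [ 0.5301 -0.0338] 75.9270937950335 [np.float64(0.13791434827447085), np.float64(0.09668558056280273), np.float64(0.13790441120654545), np.float64(0.09839557121573193)]
lug pred [ 0.5148 -0.0949] lug seen [[ 0.5047 -0.0842]
 [ 0.5279 -0.0898]
 [ 0.5256 -0.1034]
 [ 0.5014 -0.0976]]
[[ 0.2338  0.9723 -0.0009]
 [ 0.9723 -0.2338  0.0002]
 [-0.0001 -0.0009 -1.    ]]
lug c [ 0.5146 -0.0941] tool shift [ 0.0001  0.0071 -0.    ]
[140 140 140 140 143 140 141 142 140 140 142 142 141 137 137 135 128 114
  87  65  59  61  71 101 115 120 124 128 129 127 128 128 119  91  55  56
  83 112 126 128 129 129 125  94  62  51  71 110 125 129 129 129 127 112
  81  54  66 103 124 127 122 103  85  78  57  41  38  57  74  82  81  83
  83  78  62  42  36  48  68  82  82  83  82  80  81  84  79  75  56  48
  44  46  44  61  95 124 153 187 202 207 209 208 207 206 208 206 207 207
 206 207 207 208 207 207 206 207 207 208 206 206]
```

```bash
python3 -m jog '[[0,0,0.1,0,0.24,1,1],[0,0,0,0,0,1,1],[0,0,0,0,0,1,1],[0,0,0,0,0,1,1],[0,0,0,0,0,1,1]]' | sed -n 2p
python3 -m jog '[[0,0,0,0,0,1,1],[0,0,0,0,0,1,1],[0,0,0,0,0,0.8,1],[0,0,0,0,0,0.33,1],[0,0,0,0,0,0,1]]'
python3 -m jog '[[0,0,0,0,0,0,-1],[0,0,0,0,0,0,-1],[0,0,0,0,0,0,-1],[0,0,0,0,0,0,-1],[0,0,0,0,0,0,-1]]' 60
python3 -m jog '[[0,0,0,0,0,0,-1],[0,0,0,0,0,0,-1],[0,0,0,0,0,0,-1]]'
```

```text
tool_pos: [0.5149, -0.0942, 0.1827]
t: 6.4
tool_pos: [0.5148, -0.0948, 0.0892]
tool_rot: [-2.475, -1.934, 0.001]
contact_force: [-1.0, 0.5, 0.5]
opening: 0.0852
grip_force: 0.0
t: 7.02
tool_pos: [0.5155, -0.0956, 0.0901]
tool_rot: [2.476, 1.932, 0.001]
contact_force: [-0.6, -0.2, 4.2]
opening: 0.0253
grip_force: 59.4
t: 7.4
tool_pos: [0.5155, -0.0956, 0.0901]
tool_rot: [2.476, 1.932, 0.001]
contact_force: [-1.3, -0.9, 4.8]
opening: 0.0251
grip_force: 59.8
```

Grip holds at 60 N. Next I'll measure the dispenser from the first top and side pictures.

Run:
```python
import cv2,numpy as np
g=lambda im:(255*(im/255.)**0.6).astype(np.uint8)
t=g(cv2.imread("pics/top0.png"));s=g(cv2.imread("pics/side0.png"))
o=np.zeros((600,800,3),np.uint8)
o[:300,:480]=cv2.resize(t[165:225,100:196],(480,300),interpolation=cv2.INTER_CUBIC)
o[300:600,:360]=cv2.resize(t[172:222,190:250],(360,300),interpolation=cv2.INTER_CUBIC)
o[:600,490:790]=cv2.resize(s[160:232,216:252+0],(300,600),interpolation=cv2.INTER_CUBIC)*0+cv2.resize(s[92:232,211:281],(300,600),interpolation=cv2.INTER_CUBIC)
cv2.imwrite("pics/c2.png",o)
```

```text
(no output)
```

View pics/c2.png

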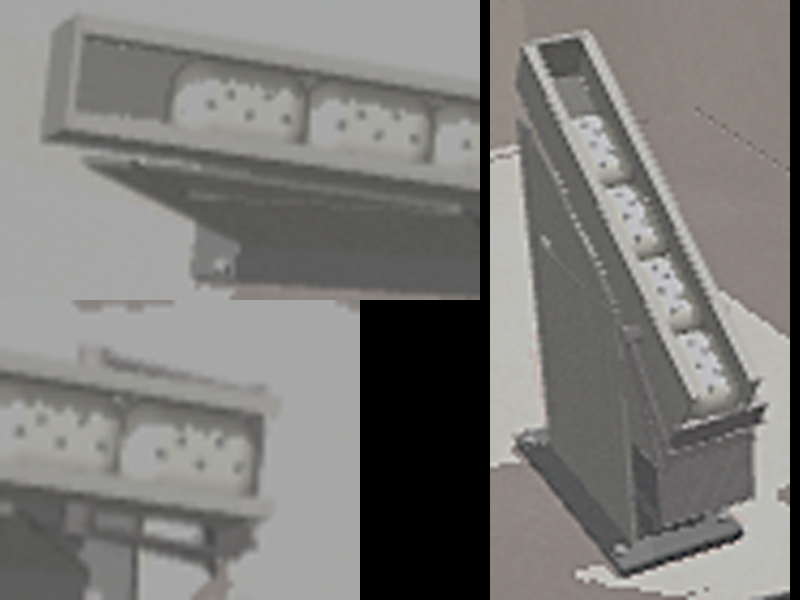

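Run:
```python
from h import *
np.set_printoptions(precision=4,suppress=True)
S=lambda p:(np.array(p,float)-[490,0]+.5)/4.2857-.5+[211,92]
A=cast(side,S([(622,573),(745,537),(517,443)]),0.)[:,:2]
print("foot",A,[np.linalg.norm(A[0]-A[1]),np.linalg.norm(A[0]-A[2])],"yaw",np.degrees(np.arctan2(*(A[2]-A[0])[::-1])),np.degrees(np.arctan2(*(A[0]-A[1])[::-1]))-90)
T5=lambda p:(np.array(p,float)+.5)/5-.5+[100,165]
T6=lambda p:(np.array(p,float)-[0,300]+.5)/6-.5+[190,172]
up=cast(top,T5([(80,15),(62,130)]),.335);lo=cast(top,T6([(275,395),(270,517)]),.184)
print(up,lo);m=up.mean(0)-lo.mean(0);print("chute",np.linalg.norm(up[0]-up[1]),np.linalg.norm(lo[0]-lo[1]),"len",np.linalg.norm(m),"yaw",np.degrees(np.arctan2(m[1],m[0])),lo.mean(0))
# models
for yaw,l in ((np.radians(np.degrees(np.arctan2(m[1],m[0]))),lo.mean(0)),):
    u=np.array([np.cos(yaw),np.sin(yaw)]);print("lip if wall end at x=-21:",l[:2]+.021*u,"if 0:",l[:2])
print("lip from foot",A[:2].mean(0)-.058*(A[2]-A[0])/np.linalg.norm(A[2]-A[0]))
```

```text
foot [[0.4864 0.2065]
 [0.5832 0.1966]
 [0.4966 0.4052]] [np.float64(0.09734431714351928), np.float64(0.19888990986814545)] yaw 87.05636974606793 84.1677538428134
[[0.5636 0.3595 0.335 ]
 [0.514  0.3642 0.335 ]] [[0.5522 0.1189 0.184 ]
 [0.5025 0.1198 0.184 ]]
chute 0.049767085576008015 0.04970578983261474 len 0.28583794892285913 yaw 87.29968689591858 [0.5274 0.1194 0.184 ]
lip if wall end at x=-21: [0.5284 0.1404] if 0: [0.5274 0.1194]
lip from foot [0.5318 0.1437]
```

Run:
```python
from h import *
from scipy.optimize import least_squares
np.set_printoptions(precision=3,suppress=True)
S=lambda p:(np.array(p,float)-[490,0]+.5)/4.2857-.5+[211,92]
T5=lambda p:(np.array(p,float)+.5)/5-.5+[100,165]
T6=lambda p:(np.array(p,float)-[0,300]+.5)/6-.5+[190,172]
Ms=np.array([[58,50,0],[58,-50,0],[262,50,0]])/1e3;Ps=S([(622,573),(745,537),(517,443)])
h=25;Mt=np.array([[220,-h,335],[220,h,335],[-21,-h,184],[-21,h,184]])/1e3;Pt=np.r_[T5([(80,15),(62,130)]),T6([(275,395),(270,517)])]
def W(p,M):return M@Ro.from_euler('z',p[2]).as_matrix().T+[p[0],p[1],0]
def r(p):return np.r_[proj(side,W(p,Ms))-Ps,proj(top,W(p,Mt))-Pt].ravel()
s=least_squares(r,[.53,.142,1.51]);print(s.x,np.degrees(s.x[2]),s.fun.reshape(-1,2))
pl=np.array([[12,36,67],[12,-36,67],[12,-36,125],[12,36,125],[0,0,150]])/1e3
print("plate/lip in side crop",(proj(side,W(s.x,pl))-[211,92])*4.2857+[490,0])
```

```text
[0.529 0.141 1.52 ] 87.1119653805865 [[-0.552  1.246]
 [-0.39   0.119]
 [-1.206  0.325]
 [-0.123 -0.686]
 [ 0.907 -0.502]
 [-0.06  -0.285]
 [-0.747 -0.197]]
plate/lip in side crop [[658.942 526.896]
 [752.429 496.837]
 [750.528 426.147]
 [654.482 455.379]
 [709.916 417.101]]
```

```bash
python3 -m jog '[[0,0,0,0,0,-0.3,-1],[0,0,0,0,0,-0.5,-1],[0,0,-0.75,0,0,0,-1],[0,0,-0.75,0,0,0,-1],[0,0,-0.75,0,0,0,-1]]' | sed -n 2,3p
python3 -m jog '[[0,0,0,0,0,0,-1],[0,0,0,0,0,0,-1]]'
python3 - <<'E'
from h import *
from station import status,viewer
import pickle
o=status.get_obs();R=Ro.from_rotvec(o["tool_rot"]).as_matrix();print(R.round(3),np.degrees(np.arctan2(R[1,0],R[0,0])),o["tool_pos"])
y=np.radians(87.1);u=np.array([np.cos(y),np.sin(y),0]);
for off in(-.143,-.093):
    t=np.r_[.529,.141,.114]+off*u;t[2]=.114;print(off,t,R.T@(t-o["tool_pos"])/.03)
d=viewer.get_image("side");cv2.imwrite("pics/s2.png",d["img"][:,:,::-1]);pickle.dump(d,open("s2.pkl","wb"))
g=(255*(d["img"][90:340,200:430,::-1]/255.)**0.6).astype(np.uint8)
cv2.imwrite("pics/s2c.png",cv2.resize(g,(552,600),interpolation=cv2.INTER_CUBIC))
E
```

```text
tool_pos: [0.5151, -0.0953, 0.114]
tool_rot: [2.273, 2.169, 0.0]
t: 8.28
tool_pos: [0.5151, -0.0954, 0.1137]
tool_rot: [2.276, 2.165, 0.0]
contact_force: [-0.4, -0.9, -1.2]
opening: 0.0252
grip_force: 59.0
[[ 0.05   0.999  0.   ]
 [ 0.999 -0.05  -0.   ]
 [-0.     0.    -1.   ]] 87.12930496131233 [ 0.5151311  -0.09537363  0.11366692]
-0.143 [ 0.52176521 -0.00181687  0.114     ] [ 3.12572     0.06467789 -0.01118791]
-0.093 [0.52429486 0.0481191  0.114     ] [ 4.79238645  0.06553035 -0.01124082]
```

View pics/s2c.png

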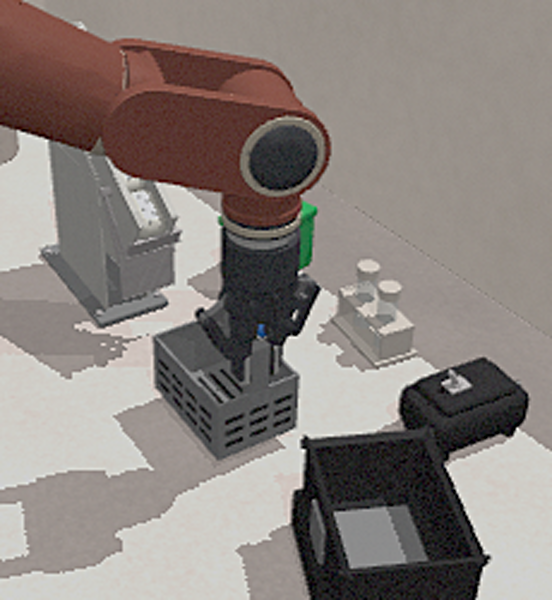

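The basket hangs level from the grip and clear of the shelf, with the chute ahead of it. I'll move to just short of the plate.

```bash
python3 -m jog '[[0,0,0,0.8,0.06,0,-1],[0,0,0,0.8,0,0,-1],[0,0,0,0.8,0,0,-1],[0,0,0,0.6,0,0,-1],[0,0,0,0.12,0,0,-1]]'
python3 - <<'E'
from h import *
from station import viewer
o=np.zeros((600,800,3),np.uint8)
for k,(n,y0,x0) in enumerate((("side",90,200),("top",80,150))):
    im=viewer.get_image(n)["img"][:,:,::-1];g=(255*(im[y0:y0+250,x0:x0+166]/255.)**0.6).astype(np.uint8)
    o[:,400*k:400*k+398]=cv2.resize(g,(398,600),interpolation=cv2.INTER_CUBIC)
cv2.imwrite("pics/p3.png",o)
E
```

```text
t: 8.95
tool_pos: [0.5215, -0.0012, 0.1134]
tool_rot: [2.274, 2.168, -0.0]
contact_force: [0.2, 1.1, -1.3]
opening: 0.0251
grip_force: 59.0
```

View pics/p3.png

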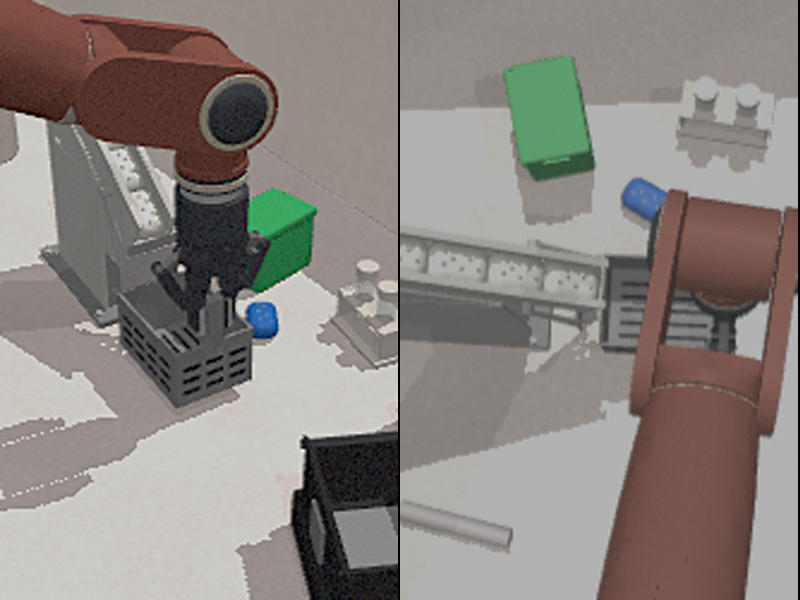

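Run:
```python
from h import *
P=lambda p:(np.array(p,float)-[400,0]+.5)/[2.398,2.4]-.5+[150,80]
y=np.radians(87.1);R=np.array([[np.cos(y),-np.sin(y)],[np.sin(y),np.cos(y)]])
for n,p,z in(("rim far",(608,255),.0985),("rim near",(602,348),.0985),("chute far",(607,257),.184),("chute near",(603,309),.184)):
    q=cast(top,P([p]),z)[0,:2];print(n,R.T@(q-[.529,.141]))
```

```text
rim far [-0.01428877 -0.04430138]
rim near [-0.01525931  0.05707085]
chute far [-0.02221781 -0.02593613]
chute near [-0.02208547  0.0271117 ]
```

```bash
python3 -m jog '[[0,0,0,0.6,0.13,0,-1],[0,0,0,0.6,0,0,-1],[0,0,0,0.5,0,0,-1],[0,0,0,0,0,0,-1],[0,0,0,0,0,0,-1]]'
python3 -m jog '[[0,0,0,0,0,0,-1],[0,0,0,0,0,0,-1],[0,0,0,0,0,0,-1],[0,0,0,0,0,0,-1],[0,0,0,0,0,0,-1]]'
python3 - <<'E'
from h import *
from station import viewer
o=np.zeros((600,800,3),np.uint8)
for k,(n,y0,x0) in enumerate((("side",90,200),("top",80,110))):
    im=viewer.get_image(n)["img"][:,:,::-1];g=(255*(im[y0:y0+250,x0:x0+166]/255.)**0.6).astype(np.uint8)
    o[:,400*k:400*k+398]=cv2.resize(g,(398,600),interpolation=cv2.INTER_CUBIC)
cv2.imwrite("pics/p4.png",o)
E
```

```text
t: 9.68
tool_pos: [0.5274, 0.0485, 0.1129]
tool_rot: [-2.275, -2.167, 0.003]
contact_force: [-0.8, -2.5, -4.9]
opening: 0.0253
grip_force: 64.3
t: 10.3
tool_pos: [0.5278, 0.0487, 0.1134]
tool_rot: [-2.275, -2.166, 0.0]
contact_force: [0.2, -2.2, -4.9]
opening: 0.0249
grip_force: 64.8
```

View pics/p4.png

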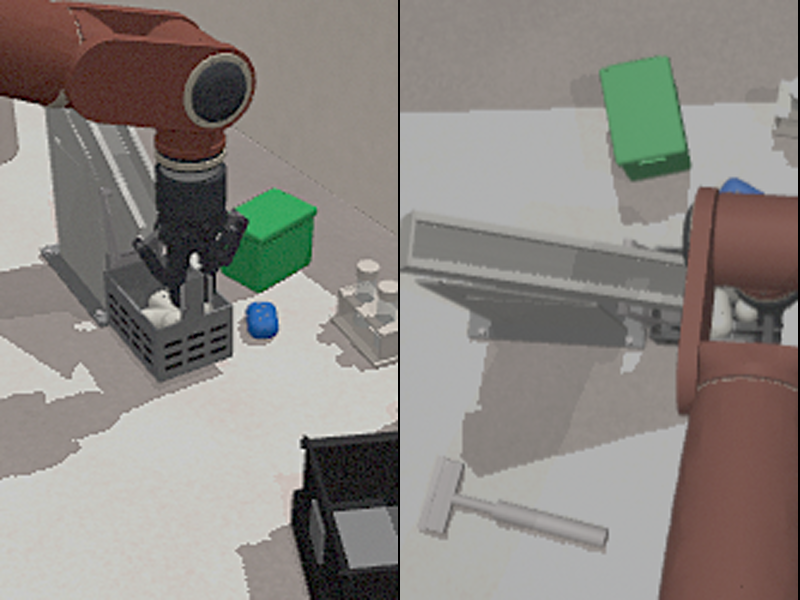

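The chute is empty, with white blocks visible in the basket and none on the shelf. I'll back out slowly and check how they lie.

```bash
python3 -m jog '[[0,0,0,-0.2,0,0,-1],[0,0,0,-0.4,0,0,-1],[0,0,0,-0.5,0,0,-1],[0,0,0,-0.5,0,0,-1],[0,0,0,-0.5,0,0,-1]]'|sed -n 2,4p
python3 -m jog '[[0,0,0,-0.5,0,0,-1],[0,0,0,-0.5,0,0,-1],[0,0,0,-0.5,0,0,-1],[0,0,0,-0.3,0,0,-1],[0,0,0,0,0,0,-1]]'
python3 - <<'E'
from h import *
from station import viewer
import pickle
d=viewer.get_image("wrist");pickle.dump(d,open("w5.pkl","wb"))
o=np.zeros((600,800,3),np.uint8)
g=lambda im:(255*(im[:,:,::-1]/255.)**0.6).astype(np.uint8)
o[:,:540]=cv2.resize(g(d["img"])[0:330,130:427],(540,600),interpolation=cv2.INTER_CUBIC)
s=viewer.get_image("side");o[:260,541:800]=cv2.resize(g(s["img"])[190:270,230:310],(259,260),interpolation=cv2.INTER_CUBIC)
t=viewer.get_image("top");o[300:560,541:800]=cv2.resize(g(t["img"])[160:260,200:300],(259,260),interpolation=cv2.INTER_CUBIC)
cv2.imwrite("pics/p5.png",o)
E
```

```text
tool_pos: [0.5247, -0.0154, 0.1134]
tool_rot: [-2.276, -2.166, -0.0]
contact_force: [0.2, -0.7, -3.9]
t: 11.65
tool_pos: [0.5222, -0.0687, 0.1134]
tool_rot: [-2.276, -2.165, -0.0]
contact_force: [0.2, 0.3, -3.4]
opening: 0.0254
grip_force: 64.9
```

View pics/p5.png

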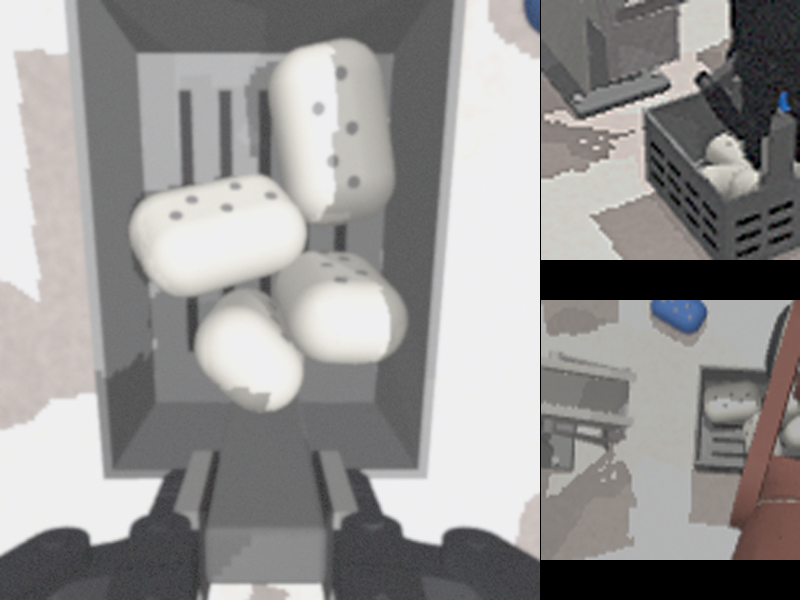

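The wrist view shows all four white blocks low in the basket, clear of its walls. For the insertion I need the case's pose more precisely, so my last picture is a composite of the case from the first top and side views.

Run:
```python
import cv2,numpy as np
g=lambda im:(255*(im/255.)**0.45).astype(np.uint8)
t=g(cv2.imread("pics/top0.png"));s=g(cv2.imread("pics/side0.png"))
o=np.zeros((600,800,3),np.uint8)
o[:360,:400]=cv2.resize(t[168:258,350:450],(400,360),interpolation=cv2.INTER_CUBIC)
o[:480,400:800]=cv2.resize(s[260:380,315:415],(400,480),interpolation=cv2.INTER_CUBIC)
cv2.imwrite("pics/c6.png",o)
```

```text
(no output)
```

View pics/c6.png

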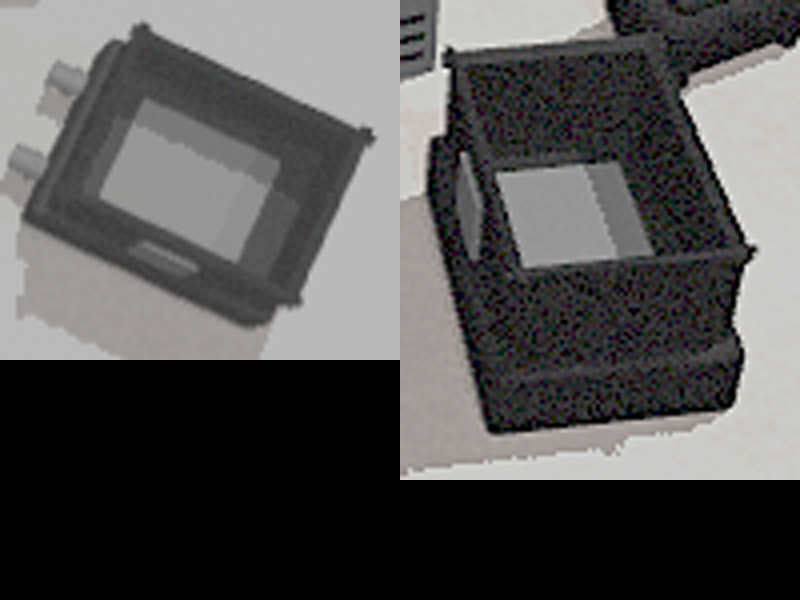

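Run:
```python
from h import *
from scipy.optimize import least_squares
from station import status
np.set_printoptions(precision=4,suppress=True)
C=lambda p,o,q:(np.array(p,float)-o+.5)/4-.5+q
Pt=C([(140,28),(372,135),(295,302)],[0,0],[350,168]);Ps=C([(450,55),(752,252),(515,274)],[400,0],[315,260])
def W(p,M):return M@Ro.from_euler('z',p[2]).as_matrix().T+[p[0],p[1],0]
def r(p):
    a,b=p[3:];z=.118
    return np.r_[proj(top,W(p,np.array([[a,-b,z],[-a,-b,z],[-a,b,z]])))-Pt,proj(side,W(p,np.array([[a,b,z],[-a,-b,z],[-a,b,z]])))-Ps].ravel()
s=least_squares(r,[.513,-.303,1.13,.08,.06]);print(s.x,np.degrees(s.x[2]),s.fun.reshape(-1,2))
print("base bottom px in crop (seen 490,432 735,408):",(proj(side,W(s.x,np.array([[-.088,.068,0],[-.088,-.068,0]])))-[315,260])*4+[400,0])
x,y,w=s.x[:3];u=np.array([np.cos(w),np.sin(w)])
o=status.get_obs();R=Ro.from_rotvec(o["tool_rot"]).as_matrix()
t=np.array([x,y])-.063*u;print("tool target",t,"now",o["tool_pos"],"yaw turn deg",np.degrees(np.arctan2(R[1,0],R[0,0]))-np.degrees(w))
```

```text
[ 0.516  -0.302   1.1254  0.0792  0.0592] 64.47805405716167 [[ 0.0365 -0.728 ]
 [-0.9001 -0.6389]
 [-0.4708 -0.4725]
 [-0.0235  0.3663]
 [-0.6059  0.8637]
 [-0.0265  1.1371]]
base bottom px in crop (seen 490,432 735,408): [[484.7649 441.8335]
 [736.8291 415.0036]]
tool target [ 0.4889 -0.3589] now [ 0.5221 -0.0677  0.1133] yaw turn deg 22.723087496548303
```

Run:
```python
from h import *;import pickle
np.set_printoptions(precision=4,suppress=True)
d=pickle.load(open("w5.pkl","rb"));C=lambda p:(np.array(p,float)+.5)/1.818-.5+[130,0]
R=Ro.from_rotvec([-2.276,-2.165,0]).as_matrix();T=np.array([.5222,-.0687,.1134])
q=cast(d,C([(105,478),(428,478),(66,0),(463,0)]),.0985);print(((q-T)@R))
b=pickle.load(open("w1.pkl","rb"));print("cam",ray(d,[[0,0]])[0])
```

```text
[[-0.0063 -0.0488  0.0149]
 [-0.0064  0.0505  0.0149]
 [ 0.1218 -0.0486  0.0149]
 [ 0.1218  0.0493  0.0149]]
cam [ 0.5258 -0.0017  0.2565]
```

```bash
python3 -m jog '[[0,0,0,0,0,-0.4,-1],[0,0,0,0,0,-0.7,-1],[0,0,0,0,0,-0.7,-1],[0,0,0,0,0,-0.7,-1],[0,0,0,0,0,-0.7,-1]]'|sed -n 2,3p
python3 -m jog '[[0,0,0.4,0,0,-0.6,-1],[0,0,0.7,0,0,-0.4,-1],[0,0,0.7,0,0,-0.3,-1],[0,0,0.7,0,0,0,-1],[0,0,0.7,0,0,0,-1]]'|sed -n 2,3p
python3 -m jog '[[0,0,0.7,0,0,0,-1],[0,0,0.5,0,0,0,-1],[0,0,0.15,0,0,0,-1],[0,0,0,0,0,0,-1]]'
cat > m.py <<'E'
from h import *
from station import status
np.set_printoptions(precision=4,suppress=True)
o=status.get_obs();R=Ro.from_rotvec(o["tool_rot"]).as_matrix();w=np.radians(64.5)
u=np.array([np.cos(w),np.sin(w)]);v=np.array([u[1],-u[0]])
t=np.r_[np.array([.5165,-.302])-.0635*u-.0005*v,.142]
print("rows",R.T@(t-o["tool_pos"])/.03,"yaw",np.degrees(np.arctan2(R[1,0],R[0,0])),o["tool_pos"],o["contact_force"],o["wrist_torque"])
E
python3 m.py
```

```text
tool_pos: [0.5223, -0.0678, 0.2111]
tool_rot: [2.274, 2.166, 0.001]
tool_pos: [0.5221, -0.068, 0.2491]
tool_rot: [2.557, 1.824, 0.0]
t: 13.55
tool_pos: [0.5221, -0.0681, 0.2486]
tool_rot: [-2.658, -1.675, 0.0]
contact_force: [-1.0, -0.6, -3.6]
opening: 0.0254
grip_force: 64.9
rows [-9.2319  3.1828  3.5528] yaw 64.43791169746083 [ 0.5221 -0.0681  0.2486] [-0.9546 -0.5628 -3.6135] [-0.2057  0.0749 -0.0171]
```

```bash
python3 -m jog '[[0,0,0,-0.4,0.14,0,-1],[0,0,0,-0.8,0.27,0,-1],[0,0,0,-0.8,0.27,0,-1],[0,0,0,-0.8,0.27,0,-1],[0,0,0,-0.8,0.27,0,-1]]'|sed -n 2p
python3 -m jog '[[0,0,0,-0.8,0.28,0,-1],[0,0,0,-0.8,0.28,0,-1],[0,0,0,-0.8,0.28,0,-1],[0,0,0,-0.8,0.28,0,-1],[0,0,0,-0.8,0.28,0,-1]]'|sed -n 2p
python3 -m jog '[[0,0,0,-0.8,0.28,0,-1],[0,0,0,-0.43,0.2,0,-1],[0,0,0,-0.2,0.06,0,-1],[0,0,0,0,0,0,-1],[0,0,0,0,0,0,-1]]'|sed -n 1,2p
python3 m.py
```

```text
tool_pos: [0.5082, -0.183, 0.2484]
tool_pos: [0.4941, -0.3094, 0.2484]
t: 15.42
tool_pos: [0.4909, -0.3527, 0.2484]
rows [-0.2249  0.0252  3.547 ] yaw 64.47889139388488 [ 0.4909 -0.3527  0.2484] [ 0.5417  0.7913 -3.459 ] [-0.1504  0.0335  0.0038]
```

```bash
python3 -m jog '[[0,0,0,-0.22,0.02,0.5,-1],[0,0,0,0,0,0.5,-1],[0,0,0,0,0,0.15,-1],[0,0,0,0,0,0,-1]]'|sed -n 2,4p
python3 -m jog '[[0,0,0,0,0,0.15,-1],[0,0,0,0,0,0.15,-1],[0,0,0,0,0,0,-1]]'|sed -n 2,4p
python3 -m jog '[[0,0,0,0,0,0.15,-1],[0,0,0,0,0,0.15,-1],[0,0,0,0,0,0,-1]]'|sed -n 1,4p
python3 m.py
```

```text
tool_pos: [0.4881, -0.3592, 0.2128]
tool_rot: [-2.656, -1.674, 0.001]
contact_force: [0.0, 0.0, -4.1]
tool_pos: [0.4883, -0.3594, 0.2045]
tool_rot: [-2.657, -1.675, 0.0]
contact_force: [-0.2, 0.2, -3.5]
t: 16.68
tool_pos: [0.4881, -0.3593, 0.1951]
tool_rot: [-2.657, -1.674, 0.001]
contact_force: [-0.1, 0.6, -3.9]
rows [0.0144 0.0162 1.77  ] yaw 64.43130387663606 [ 0.4881 -0.3593  0.1951] [-0.1042  0.57   -3.9045] [-0.2007  0.0729 -0.0262]
```

No contact force with the basket already about 15 mm into the well, so I'll keep lowering it.

```bash
python3 -m jog '[[0,0,0,0,0,0.2,-1],[0,0,0,0,0,0.2,-1],[0,0,0,0,0,0.2,-1],[0,0,0,0,0,0,-1]]'|sed -n 2,4p
python3 -m jog '[[0,0,0,0,0,0.2,-1],[0,0,0,0,0,0.2,-1],[0,0,0,0,0,0.2,-1],[0,0,0,0,0,0,-1]]'|sed -n 2,4p
python3 -m jog '[[0,0,0,0,0,0.2,-1],[0,0,0,0,0,0.15,-1],[0,0,0,0,0,0,-1]]'|sed -n 2,4p
python3 m.py
```

```text
tool_pos: [0.488, -0.3592, 0.1768]
tool_rot: [-2.656, -1.674, 0.001]
contact_force: [-0.2, 0.3, -3.5]
tool_pos: [0.488, -0.3592, 0.1588]
tool_rot: [-2.656, -1.674, 0.001]
contact_force: [-0.1, -0.1, -4.0]
tool_pos: [0.4881, -0.3593, 0.1487]
tool_rot: [-2.657, -1.674, 0.001]
contact_force: [-0.4, 0.1, -4.3]
rows [0.0149 0.0147 0.222 ] yaw 64.43190580688976 [ 0.4881 -0.3593  0.1487] [-0.3637  0.0557 -4.2956] [-0.1477  0.073   0.0526]
```

```bash
python3 -m jog '[[0,0,0,0,0,0.1,-1],[0,0,0,0,0,0.1,-1],[0,0,0,0,0,0,-1]]'|sed -n 2,4p
python3 -m jog '[[0,0,0,0,0,0.07,-1],[0,0,0,0,0,0,-1]]'|sed -n 2,4p
python3 -m jog '[[0,0,0,0,0,0.05,-1],[0,0,0,0,0,0,-1]]'|sed -n 2,6p
```

```text
tool_pos: [0.4882, -0.3594, 0.143]
tool_rot: [-2.657, -1.674, 0.0]
contact_force: [0.3, 0.3, -3.2]
tool_pos: [0.4886, -0.3597, 0.1415]
tool_rot: [2.658, 1.674, 0.001]
contact_force: [0.4, 0.0, -3.4]
tool_pos: [0.4887, -0.3602, 0.1409]
tool_rot: [2.657, 1.674, 0.0]
contact_force: [-1.7, -0.9, 1.3]
opening: 0.0253
grip_force: 65.5
```

```bash
python3 -m jog '[[0,0,0,0,0,0.05,-1],[0,0,0,0,0,0,-1]]'|sed -n 2,4p
python3 -m jog '[[0,0,0,0,0,0,-0.2],[0,0,0,0,0,0,0],[0,0,0,0,0,0,1],[0,0,0,0,0,0,1],[0,0,0,0,0,0,1]]'
python3 -m jog '[[0,0,0,0,0,-0.3,1],[0,0,0,0,0,-0.7,1],[0,0,0,0,0,-1,1],[0,0,0,0,0,-1,1],[0,0,0,0,0,-1,1]]' | sed -n 2,3p
python3 -m jog '[[0,0,0,0,0,-1,1],[0,0,0,0,0,-0.7,1],[0,0,0,0,0,0,1],[0,0,0,0,0,0,1]]'
python3 - <<'E'
from h import *
from station import viewer
import pickle
d=viewer.get_image("wrist");pickle.dump(d,open("w7.pkl","wb"));cv2.imwrite("pics/w7.png",d["img"][:,:,::-1])
# projected expected rim and lug corners when home; sample grey profile across rim edges
w=np.radians(64.5);u=np.array([np.cos(w),np.sin(w),0]);v=np.array([-u[1],u[0],0]);c=np.array([.5165,-.302,.125])
print(proj(d,[c+a*u+b*v for a,b in((.07,.05),(.07,-.05),(-.07,-.05),(-.07,.05))]).round(1))
g=cv2.cvtColor(d["img"],cv2.COLOR_RGB2GRAY)
for a0,b0,a1,b1 in((.02,.03,.02,.07),(.02,-.03,.02,-.07),(.05,.02,.09,.02),(.05,-.02,.09,-.02),(-.05,.035,-.09,.035),(-.05,-.035,-.09,-.035)):
    s=np.linspace(0,1,21);p=proj(d,[c+(a0+(a1-a0)*k)*u+(b0+(b1-b0)*k)*v for k in s])
    print((a0,b0),"+2mm steps",cv2.remap(g,p[:,0].astype(np.float32),p[:,1].astype(np.float32),cv2.INTER_LINEAR).ravel())
E
```

```text
tool_pos: [0.4887, -0.3602, 0.1409]
tool_rot: [2.657, 1.674, -0.0]
contact_force: [-5.6, 0.8, 8.4]
t: 19.8
tool_pos: [0.4884, -0.3596, 0.1382]
tool_rot: [-2.658, -1.675, -0.0]
contact_force: [0.4, 0.6, 0.3]
opening: 0.0854
grip_force: 0.0
tool_pos: [0.4887, -0.3599, 0.2616]
tool_rot: [2.656, 1.673, 0.001]
t: 20.92
tool_pos: [0.4881, -0.3593, 0.3081]
tool_rot: [-2.656, -1.674, 0.001]
contact_force: [-0.4, -0.0, -0.8]
opening: 0.0857
grip_force: 0.0
[[224.4  55.1]
 [327.9  55. ]
 [322.3 196.6]
 [230.2 196.7]]
(0.02, 0.03) +2mm steps [ 99  99 100  98  79  52  49  50  70  98  58  20  23  25  26  51 109 116
 116 117 119]
(0.02, -0.03) +2mm steps [125 123 115 107  91  63  41  37  42  88  91  40  22  24  84 160 175 174
 174 174 174]
(0.05, 0.02) +2mm steps [ 70  69  65  41  33  35  35  33  68 102  46  17  22  22  18  53  86  84
  82 119 171]
(0.05, -0.02) +2mm steps [166 155 119  96  44  35  36  36  70 105  51  17  21  17  26  50  77  77
  78  90 158]
(-0.05, 0.035) +2mm steps [ 96  95  85  53  41  42  40  40  45  57  59  35  20  24 110 170 174 175
 174 175 175]
(-0.05, -0.035) +2mm steps [ 58  60  56  45  40  41  42  44  51  86  94  45  28  27 108 170 175 174
 174 175 174]
```

The rim shows up where a home, level basket would put it on all four sides (z = 0.125, edges at ±70 and ±50 mm). The gripper is clear of it, so I'll hand in.

```bash
python3 -c "
from station import finish_job
print(finish_job())"
```

```text
the job is handed in; nothing more can be done
None
```

The job is handed in at about 21 s: all four blocks slid into the basket, which now sits home and level in the filter case's well by my final camera check, with the gripper let go and clear; no verdict came back.

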